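# Roll a hexagonal leg groove-up and clamp it

## Robot

A 6-joint arm with a two-finger parallel gripper is mounted at the origin on a cart in front of the work surface, level with it; the furniture and walls round the work are solid. World frame = base frame: x ahead of the robot, y to its left, z up, the work surface at z = 0. Lengths are in m, angles in degrees, forces in N, time in s.
With the tool pointing down it reaches from about 0.35 to 0.875 m from the base axis. Payload 4.2 kg.
Tool frame: the origin (TCP) lies between the finger pads; the fingertips stand 19 mm ahead of it and the grasp point (between the pads) is the TCP; z points along the fingers, y is the line along which they close (so a half turn about z gives the same grasp; the last joint's range is limited). The gripper opens to 87 mm and grips with 3 to 60 N. Pads are 19 mm wide; open, the fingers measure 117 mm over their backs; the gripper's body (75 mm by 190 mm) begins 51 mm behind the grasp point.
Start: joints at [87.239, 22.042, 0.453, 0, -68.411, -14.817], TCP at [0.189, 0.596, 0.242] pointing down, gripper open.
Joint ranges: [-179.83, 179.83], [-69.29, 118.12], [-61.27, 80.66], [-181.25, 117.63], [-171.15, -9.14], [-177.46, 177.46]. Speed limits (degrees/s): [159.86, 159.86, 180, 180, 180, 180].

## Interface

Orientations are given as a 3x3 rotation matrix whose columns are the frame's x, y, z axes.
In Python, from station import r gives the robot as it stands.
- The arm moves only by the tool drive_tool, never from a script. Its argument "steps" is one flat list of numbers, 7 for each row, row after row: the turn, a rotation vector about the tool's x, y, z in rad, then the shift along the tool's x, y, z in m, then the opening, from 0 (shut) to 1 (fully open). A call has 1 to 10 rows; each row shifts and turns the commanded pose from where the row before left it, along the tool's axes as they then stand; what a row does not reach is not made up. A row lasts 1/12 s, in which the tool goes at most 41.7 mm and 7.16 degrees, less where a joint would pass 70% of its speed; a pose out of reach is approached as far as the arm can. A call is refused whole if a number of a shift passes 0.0417 or a number of a turn 0.125, either way. A call with a gripper value outside its range is refused whole. The fingers move at their own pace and stop on an object; the grip force is fixed at half the most. Time passes only in rows, so rows that do not move let the fingers close. It gives the time, the measured TCP pose, the force, the opening and the grip force at its end, in the units of the state.
- r.sense(): the state, without advancing time (a new reading comes with each control period).
- r.capture(name): name is "scene" or "top" or "wrist"; returns the picture (400x640x3 uint8, blue, green, red); there is no depth.
- r.camera_params(name): a dict with "camera_matrix" (3x3 intrinsics, pixels), "k1" (the pictures are not rectified: a ray, as slopes to the right and down, at radius r is drawn at 1 + k1 r^2 times it, then the intrinsics apply), "extrinsics" (4x4, takes a point from world to camera coordinates). Camera axes: x right, y down, z forward; pixel columns grow to the right and rows downward; lengths in m; the calibration is good to about 2 mm. A picture is of the moment at which its call begins: read the wrist's pose just before it. camera_params takes no time and is no camera call; for the wrist camera it gives the pose at the moment of the call.
- r.finish_job(): hands the job in; it is judged then, once.
The state is a dict: "time_s": time; "joints": joint angles; "joint_velocities": joint speeds; "effort": joint torques, N m; "tcp_pos": TCP position; "ee_rot": TCP orientation; "wrist_force": force on the tool from outside, world axes, zero at the start; "moment": the same for the moment, N m; "gripper_width": opening from 0.0 (shut) to 1.0 (fully open); "gripper_force": force on a finger pad.
Only numpy, scipy, OpenCV 4.12 (cv2) and the standard library are available. Lean on these libraries where they do the work, as an engineer would, in place of code of your own. Each camera call takes 0.05 s, during which the arm holds its last target. There are 200 camera calls.

## Task

The hexagonal wooden leg on the plywood work board is to have its cable groove sanded. Roll it over on the board towards the fence, one face at a time and letting it come to rest on each face, without lifting it clear of the board, until the grooved face is on top; then push it flush against the fence, under the open cam, and swing the cam lever fully down so that the cam clamps it. Leave the other things on the desk where they are.

Things in the scene. Friction and masses are not known exactly. Their poses are not given: they have to be found in the camera images.
- work_board: Plywood board fixed on the desk, 230 (x) x 260 (y) x 12 mm. Origin at the centre of its underside; x towards the fence (away from the robot), y left along the fence, z up. Between its front edge and the fence it carries only the leg; an aluminium post behind the fence holds the cam clamp.
- fence (a point): Foot of the fence's face towards the robot, on the board's top (12 mm above the desk) at the middle of the fence's length, board x = 70 mm; axes as the board's. Aluminium fence 210 mm long, 32 mm high, 22 mm thick. The leg lies flush when parallel to it with its centre 26.6 mm in front of the face.
- hex_leg: Loose wooden prism, regular hexagon 46 mm across flats (faces 26.6 mm wide), 170 mm long, about 0.36 kg; groove 10 wide, 5 deep along one face. Origin at its centre, y along its length (left at the start), z out of the grooved face. Starts roughly parallel to the fence, groove facing the robot and down: two rolls towards the fence bring it up. Face pairs lean 30 deg: grip them tilted.
- cam_lever (a joint): Angle of the cam lever, rad: 0 open (handle 69 degrees above level), 1.2 closed at its stop (handle level, pointing right along the fence). It stays where left. Pressing the grip down takes a few N, about 15 N in the last 0.2 rad. The cam, a black disc of radius 18 mm set 11 mm off centre, clears a flat-lying leg by 4 to 6 mm when open and bears on its top when closed.
- lever_hinge (a point): Point on the lever's pivot bolt, in the plane of the handle: board x = 58.5, y = -42 mm, 86 mm above the desk. The bolt lies along board x, from the post (34 mm wide, behind the fence, top 112 mm above the desk) to x = 26 mm; the 20 mm wide cam sits on it at x = 33 to 53 mm, over the place of the leg.
- lever_grip (a point): Point on the centre line of the handle's round black grip (17 mm thick), 85 mm from the pivot; the handle ends 112 mm from the pivot. It swings down on the right, in the upright plane along the fence through the point lever_hinge.
- sanding_block: Foam sanding block, 59 x 101 x 26 mm, lying on the desk to the right of the board; origin at the centre of its underside. Bystander.
- wax_tin: Round tin of wax, 63 mm across, 34 mm high, at the back right; origin at the centre of its underside. Bystander.
- glue_tube: Tube of glue, 42 x 146 x 28 mm, lying behind the board; origin at the centre of its underside. Bystander.
- marker: Marker pen, 17 x 135 x 16 mm, lying right of the board; origin at the centre of its underside. Bystander.
- screw_pot: Pot of screws, 62 mm across, 54 mm high, left of the board; origin at the centre of its underside. Bystander.
- hex_key: Hex key, 30 x 88 x 5 mm, lying at the back; origin at the centre of its underside. Bystander.

How it is judged:
By the outcome, as a careful person would: the job done as asked, in the order asked, and still so for the second after the job is handed in, with the robot touching nothing.
It also fails if it takes over 61 s, if anything falls off the work surface, if the arm or the gripper's body presses on something with over 40 N, if the wrist force passes 120 N, or if a joint passes its speed limit or range.

## Working session

There is one attempt and no reset: what is moved stays moved. The work goes in short steps, Python scripts to look and compute and a tool call to move; the robot and the scene stay as the last step left them, time stands still between calls to the robot, and variables do not carry over. Pictures are saved under pics/ and viewed, at most 12 in all, crops included, and the job is handed in when it is done.

Besides the shell and the picture viewer there is one more tool, called as name(argument=value, ...) on one line, values as JSON. drive_tool: Moves the arm, as the interface text tells. Its arguments: {"type":"object","properties":{"steps":{"type":"array"}},"required":["steps"]}

```bash
mkdir -p pics; ls; python3 - <<'E'
from station import r
import cv2,numpy as np
for n in("top","scene"):
    im=r.capture(n); cv2.imwrite(f"pics/{n}0.png",im); p=r.camera_params(n); print(n,np.round(p["camera_matrix"],1).tolist(),p["k1"],np.round(p["extrinsics"],4).tolist())
s=r.sense();print(s["time_s"],s["tcp_pos"],np.round(s["ee_rot"],3).tolist(),s["gripper_width"])
E
```

```text
pics
top [[445.4, 0.0, 316.0], [0.0, 445.4, 197.5], [0.0, 0.0, 1.0]] 0.04144138544226325 [[-0.0116, -0.9998, 0.0152, -0.1425], [-0.9915, 0.0095, -0.1297, 0.6397], [0.1295, -0.0166, -0.9914, 1.1321], [0.0, 0.0, 0.0, 1.0]]
scene [[433.8, 0.0, 314.7], [0.0, 433.8, 202.7], [0.0, 0.0, 1.0]] -0.009750038729235775 [[0.7204, -0.6933, -0.0206, -0.5428], [-0.3967, -0.3874, -0.8322, 0.2907], [0.5689, 0.6077, -0.5541, 0.992], [0.0, 0.0, 0.0, 1.0]]
0.1 [0.18856683 0.59534404 0.24056184] [[0.953, -0.302, -0.0], [-0.302, -0.953, -0.002], [0.0, 0.002, -1.0]] 0.9964966334897853
```

View pics/top0.png

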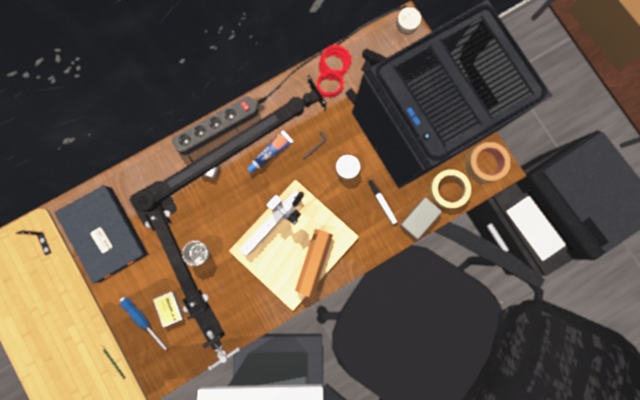

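View pics/scene0.png

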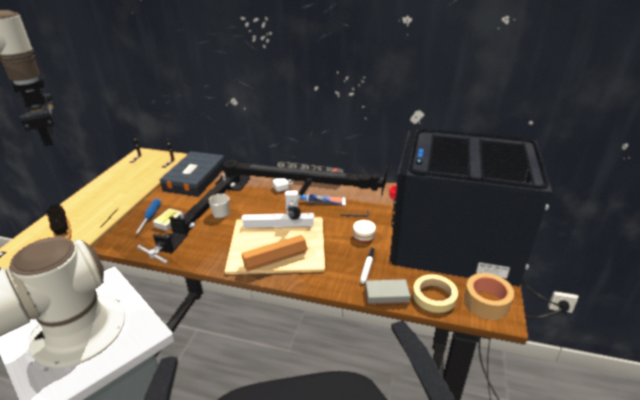

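The top view shows the board, with corners near (230,250), (297,180), (358,237) and (293,309). The fence runs from (245,252) to about (300,195), and the leg from (327,230) to (303,297), skewed to the fence. I'll take a closer crop and measure.

```bash
cat > h.py <<'E'
import numpy as np,cv2
from station import r
def ray(n,uv,p=None):
    p=p or r.camera_params(n);K=p["camera_matrix"];E=np.array(p["extrinsics"])
    d=(np.array(uv,float)-[K[0][2],K[1][2]])/[K[0][0],K[1][1]]
    u=d.copy()
    for _ in range(20): u=d/(1+p["k1"]*(u@u))
    R=E[:3,:3];return -R.T@E[:3,3],R.T@np.append(u,1)
def onz(n,uv,z,p=None):
    o,d=ray(n,uv,p);return o+d*(z-o[2])/d[2]
def proj(n,X,p=None):
    p=p or r.camera_params(n);K=np.array(p["camera_matrix"]);E=np.array(p["extrinsics"])
    c=E[:3,:3]@X+E[:3,3];u=c[:2]/c[2];u=u*(1+p["k1"]*(u@u));return u*[K[0,0],K[1,1]]+K[:2,2]
E
python3 - <<'E'
from h import *
for uv in [(230,250),(297,180),(358,237),(293,309)]: print(uv,onz("top",uv,.012).round(3))
for uv in [(327,230),(303,297)]: print(uv,onz("top",uv,.05).round(3))
a=cv2.imread("pics/top0.png")[160:330,210:380]
b=cv2.imread("pics/scene0.png")[185:285,210:350]
A=cv2.resize(a,(400,400),interpolation=cv2.INTER_CUBIC); B=cv2.resize(b,(400,286),interpolation=cv2.INTER_CUBIC)
o=np.zeros((400,800,3),np.uint8);o[:,:400]=A;o[:286,400:]=B
cv2.imwrite("pics/c0.png",o)
E
```

```text
(230, 250) [0.504 0.08  0.012]
(297, 180) [ 0.691 -0.099  0.012]
(358, 237) [ 0.534 -0.261  0.012]
(293, 309) [ 0.349 -0.086  0.012]
(327, 230) [ 0.552 -0.177  0.05 ]
(303, 297) [ 0.383 -0.113  0.05 ]
```

View pics/c0.png

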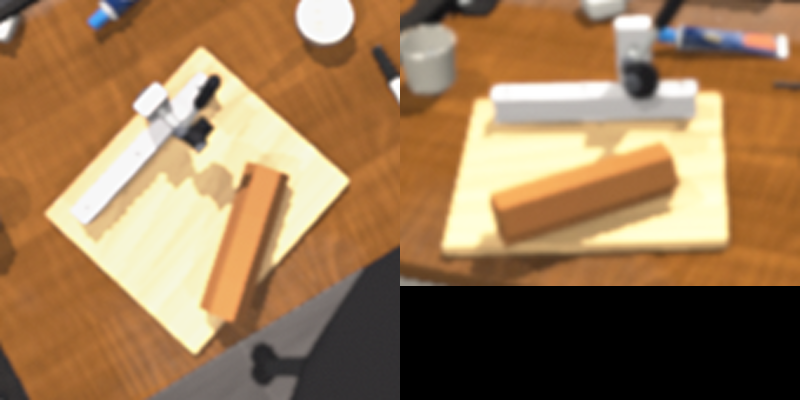

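The crop shows the board rotated about 46°, with the cam on the right part of the fence (crop 195,130). The leg is about 23° off parallel. A monitor arm sits in the way on the left, so I'll triangulate its height.

```bash
python3 - <<'E'
from h import *
def tri(a,b):
    o1,d1=ray("top",a);o2,d2=ray("scene",b)
    M=np.stack([d1,-d2],1);t=np.linalg.lstsq(M,o2-o1,rcond=None)[0]
    p,q=o1+t[0]*d1,o2+t[1]*d2;print(a,b,((p+q)/2).round(3),np.linalg.norm(p-q).round(3))
tri((222,355),(153,253));tri((150,197),(230,170));tri((186,270),(205,207));tri((320,92),(382,180));tri((200,305),(180,228))
print(proj("top",np.array([.189,.595,.24])),proj("scene",np.array([.189,.595,.24])))
im=r.capture("wrist");cv2.imwrite("pics/w0.png",im)
p=r.camera_params("wrist");E=np.array(p["extrinsics"]);s=r.sense();Rt=np.array(s["ee_rot"])
print("cam in tool",Rt.T@(-E[:3,:3].T@E[:3,3]-s["tcp_pos"]),(Rt.T@E[:3,:3].T).round(3).tolist(),p["camera_matrix"])
# leg mask in top
im=cv2.imread("pics/top0.png");hsv=cv2.cvtColor(im,cv2.COLOR_BGR2HSV);print(hsv[265,315],hsv[250,318],hsv[300,270],hsv[200,380],hsv[262,305])
a=cv2.resize(cv2.imread("pics/scene0.png")[130:290,100:320],(800,582),interpolation=cv2.INTER_CUBIC);cv2.imwrite("pics/c1.png",a)
E
```

```text
(222, 355) (153, 253) [0.24  0.093 0.028] 0.002
(150, 197) (230, 170) [0.636 0.286 0.049] 0.017
(186, 270) (205, 207) [0.456 0.188 0.028] 0.006
(320, 92) (382, 180) [ 0.908 -0.158  0.078] 0.013
(200, 305) (180, 228) [0.359 0.157 0.015] 0.01
[-57.80470867 414.30526507] [ 46.6037945  132.92565958]
cam in tool [ 0.06853529  0.00037334 -0.1446904 ] [[-0.0, -0.967, -0.256], [1.0, -0.0, -0.0], [0.0, -0.256, 0.967]] [[295.95714492   0.         321.69536703]
 [  0.         295.95714492 196.2606745 ]
 [  0.           0.           1.        ]]
[ 15 150 239] [ 14 151 236] [ 13 153 170] [  0   0 250] [ 12 154 210]
```

View pics/c1.png

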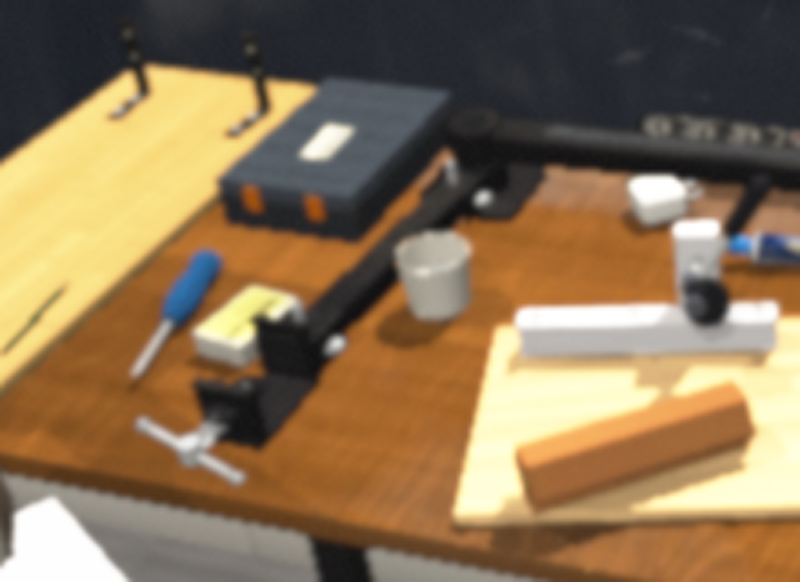

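drive_tool(steps=[0,0,0,0.033,0.024,0,1,0,0,0,0.033,0.024,0,1,0,0,0,0.033,0.024,0,1,0,0,0,0.033,0.024,0,1,0,0,0,0.033,0.024,0,1,0,0,0,0.033,0.024,0,1,0,0,0,0.033,0.024,0,1,0,0,0,0.033,0.024,0,1,0,0,0,0.033,0.024,0,1,0,0,0,0.033,0.024,0,1])

```text
time_s: 0.98
tcp_pos: [0.4314, 0.2655, 0.2416]
ee_rot: [[0.953, -0.302, -0.0], [-0.302, -0.953, 0.0], [-0.0, -0.0, -1.0]]
wrist_force: [0.6, 1.2, -0.7]
gripper_width: 0.998
gripper_force: 0.0
```

drive_tool(steps=[0,0,0,0.012,0.037,0,0.64,0,0,0,0.012,0.037,0,0.64,0,0,0,0.012,0.037,0,0.64,0,0,0,0.012,0.037,0,0.64,0,0,0,0.012,0.037,0,0.64,0,0,0,0.012,0.037,0,0.64,0,0,0,0.012,0.037,0,0.64,0,0,0,0.012,0.037,0,0.64,0,0,0,0.012,0.037,0,0.64,0,0,0,0.012,0.037,0,0.64])

```text
time_s: 1.82
tcp_pos: [0.4329, -0.1234, 0.2417]
ee_rot: [[0.953, -0.302, 0.0], [-0.302, -0.953, 0.0], [0.0, -0.0, -1.0]]
wrist_force: [1.5, 0.8, -0.3]
gripper_width: 0.638
gripper_force: 0.0
```

```bash
python3 - <<'E'
from h import *
s=r.sense();print(s["time_s"],s["tcp_pos"],np.round(s["ee_rot"],3).tolist(),s["gripper_width"],s["joints"])
im=r.capture("wrist");cv2.imwrite("pics/w1.png",im)
E
```

```text
1.8167 [ 0.43286559 -0.12344436  0.24167416] [[0.953, -0.302, 0.0], [-0.302, -0.953, 0.0], [0.0, -0.0, -1.0]] 0.6379100879650568 [ 4.87197402e+00  4.71122431e+00 -2.27379815e+01 -8.66374567e-03
 -6.25273439e+01  6.75663844e+01]
```

View pics/w1.png

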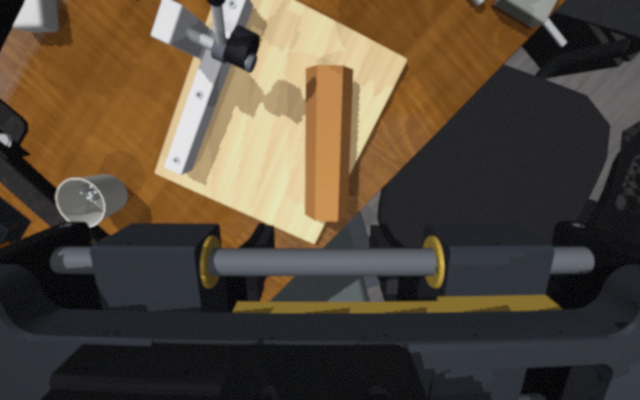

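The wrist view shows the leg from about (306–352, 65) to (306–342, 222). The board edge and fence are visible and the fence foot is near (180,170). I'll fit the leg's silhouette at mid-height and check the board axes.

```bash
cat >> h.py <<'E'
C=np.array([.5195,-.0915]);YAW=np.radians(45.9)
def tob(P): 
    c,s=np.cos(YAW),np.sin(YAW);d=np.array(P)[:2]-C;return np.array([c*d[0]+s*d[1],-s*d[0]+c*d[1]])
def leg(im,n="wrist",roi=None):
    hsv=cv2.cvtColor(im,cv2.COLOR_BGR2HSV)
    m=cv2.inRange(hsv,(8,120,120),(19,200,255))
    M=np.zeros_like(m);x0,y0,x1,y1=roi;M[y0:y1,x0:x1]=m[y0:y1,x0:x1]
    M=cv2.morphologyEx(M,cv2.MORPH_OPEN,np.ones((3,3)))
    c=max(cv2.findContours(M,cv2.RETR_EXTERNAL,cv2.CHAIN_APPROX_NONE)[0],key=cv2.contourArea)
    h=cv2.convexHull(c)[:,0]
    w=np.array([onz(n,p,.035) for p in h])[:,:2].astype(np.float32)
    return cv2.contourArea(c),cv2.minAreaRect(w)
E
python3 - <<'E'
from h import *
im=cv2.imread("pics/w1.png")
A,R=leg(im,"wrist",(290,45,356,232));print(A,R,cv2.boxPoints(R).round(3).tolist(),tob(R[0]))
hsv=cv2.cvtColor(im,cv2.COLOR_BGR2HSV);print(hsv[140,[302,306,310,314,320,330,336,342,346,350,354]].tolist())
# board by colour
g=cv2.inRange(hsv,(14,40,170),(28,125,255));g[232:]=0
c=max(cv2.findContours(g,cv2.RETR_EXTERNAL,cv2.CHAIN_APPROX_NONE)[0],key=cv2.contourArea)
print(cv2.approxPolyDP(c,6,True)[:,0].tolist())
for uv in [(406,61),(316,243),(155,172)]: w=onz("wrist",uv,.012);print(uv,w.round(4),tob(w).round(4))
E
```

```text
5167.5 ((0.4643552899360657, -0.14085108041763306), (0.04250195622444153, 0.18373984098434448), 71.18822479248047) [[0.3709999918937683, -0.13099999725818634], [0.5440000295639038, -0.19099999964237213], [0.5580000281333923, -0.15000000596046448], [0.3840000033378601, -0.09099999815225601]] [-0.07381622  0.00525682]
[[20, 77, 229], [15, 134, 173], [14, 151, 166], [15, 150, 167], [16, 150, 195], [16, 146, 195], [16, 147, 194], [13, 153, 107], [13, 153, 105], [17, 116, 127], [18, 94, 154]]
[[251, 0], [267, 24], [253, 71], [235, 69], [201, 159], [179, 175], [163, 165], [200, 62], [193, 57], [154, 172], [284, 231], [309, 231], [314, 222], [312, 231], [320, 231], [324, 221], [305, 213], [305, 114], [293, 117], [305, 98], [305, 71], [318, 64], [353, 69], [356, 159], [406, 59], [295, 0]]
(406, 61) [ 0.5297 -0.2651  0.012 ] [-0.1175 -0.1282]
(316, 243) [ 0.3427 -0.0919  0.012 ] [-0.1233  0.1267]
(155, 172) [0.5008 0.0761 0.012 ] [0.1073 0.1301]
```

```bash
sed -i 's/(8,120,120)/(8,112,80)/; s/^C=.*/C=np.array([.5175,-.0935]);YAW=np.radians(46.3)/' h.py; python3 - <<'E'
from h import *
im=cv2.imread("pics/w1.png")
A,R=leg(im,"wrist",(290,45,356,228));print(A,R,cv2.boxPoints(R).round(3).tolist(),tob(R[0]))
im=cv2.imread("pics/top0.png")
A,R=leg(im,"top",(295,222,338,304));print(A,R,cv2.boxPoints(R).round(3).tolist(),tob(R[0]))
E
```

```text
7029.5 ((0.4588063061237335, -0.14630800485610962), (0.06185910850763321, 0.1913292109966278), 73.75041198730469) [[0.3580000102519989, -0.14900000393390656], [0.5419999957084656, -0.2029999941587448], [0.5590000152587891, -0.14300000667572021], [0.37599998712539673, -0.09000000357627869]] [-0.07872889  0.00594949]
1849.5 ((0.4605085253715515, -0.14893734455108643), (0.10596715658903122, 0.1900739222764969), 88.94422149658203) [[0.36500000953674316, -0.20000000298023224], [0.5550000071525574, -0.20399999618530273], [0.5569999814033508, -0.09799999743700027], [0.3659999966621399, -0.09399999678134918]] [-0.07945379  0.00290228]
```

```bash
cat >> h.py <<'E'
from scipy.spatial.transform import Rotation as Ro
def rows(Rc,pc,Rt,pt,n):
    w=Ro.from_matrix(Rc.T@Rt).as_rotvec()/n
    S=sum((Rc@Ro.from_rotvec(w*i).as_matrix() for i in range(n)),np.zeros((3,3)))
    d=np.linalg.solve(S,np.array(pt)-pc);print(n,"w",w.round(4).tolist(),"d",(d).round(4).tolist(),"|d|",np.linalg.norm(d).round(4),"deg",np.degrees(np.linalg.norm(w)).round(2))
def tool(fdeg,tilt):  # tool y=-f side, tilt about tool x (deg)
    a=np.radians(fdeg);f=np.array([np.cos(a),np.sin(a),0]);k=np.array([0,0,1.])
    R=np.stack([np.cross(f,k),-f,-k],1);return R@Ro.from_euler('x',tilt,degrees=True).as_matrix()
def F(fdeg): a=np.radians(fdeg);return np.array([np.cos(a),np.sin(a),0])
def cur(): s=r.sense();return np.array(s["ee_rot"]),np.array(s["tcp_pos"])
E
python3 - <<'E'
from h import *
Rc,pc=cur();R=tool(70.5,30);g=np.array([.4243,-.1326,.035]);p=g-.022*R[:,2]
print(R.round(3).tolist(),p)
rows(Rc,pc,R,p-.08*R[:,2],8)
E
```

```text
[[0.943, -0.289, 0.167], [-0.334, -0.816, 0.471], [0.0, -0.5, -0.866]] [ 0.42062812 -0.14296906  0.05405256]
8 w [0.0657, 0.001, 0.0034] d [-0.0009, 0.0105, 0.0129] |d| 0.0166 deg 3.77
```

drive_tool(steps=[0.0657,0.001,0.0034,-0.0009,0.0105,0.0129,0.64,0.0657,0.001,0.0034,-0.0009,0.0105,0.0129,0.64,0.0657,0.001,0.0034,-0.0009,0.0105,0.0129,0.64,0.0657,0.001,0.0034,-0.0009,0.0105,0.0129,0.64,0.0657,0.001,0.0034,-0.0009,0.0105,0.0129,0.64,0.0657,0.001,0.0034,-0.0009,0.0105,0.0129,0.64,0.0657,0.001,0.0034,-0.0009,0.0105,0.0129,0.64,0.0657,0.001,0.0034,-0.0009,0.0105,0.0129,0.64])

```text
time_s: 2.53
tcp_pos: [0.4091, -0.1746, 0.123]
ee_rot: [[0.944, -0.283, 0.168], [-0.329, -0.816, 0.476], [0.002, -0.504, -0.863]]
wrist_force: [-0.5, 0.2, -0.9]
gripper_width: 0.642
gripper_force: 0.0
```

```bash
python3 - <<'E'
from h import *
Rc,pc=cur();R=tool(70.5,30);g=np.array([.4243,-.1326,.035]);p=g-.022*R[:,2]
print(Rc.T@(p-.08*R[:,2]-pc),(Rc.T@R).round(3).tolist(), r.sense()["time_s"])
rows(Rc,pc,R,p,4)
im=r.capture("wrist");cv2.imwrite("pics/w2.png",im)
for L in (-.04,0,.045):
  for h,z in((.0133,.058),(-.0133,.058),(.0266,.035),(-.0266,.035)):
    a=np.radians(160.5);print(proj("wrist",np.array([.462,-.146,0])+L*np.array([np.cos(a),np.sin(a),0])+h*F(70.5)+[0,0,z]).round(),end=" ")
E
```

```text
[ 0.00025797  0.00531034 -0.00350345] [[1.0, -0.005, 0.0], [0.005, 1.0, 0.005], [-0.0, -0.005, 1.0]] 2.5333
4 w [-0.0013, 0.0001, 0.0014] d [0.0001, 0.0014, 0.0191] |d| 0.0192 deg 0.11
[295.  99.] [326.  97.] [298. 100.] [358.  98.] [296. 153.] [326. 155.] [299. 149.] [356. 153.] [297. 209.] [326. 215.] [300. 200.] [355. 209.]
```

View pics/w2.png

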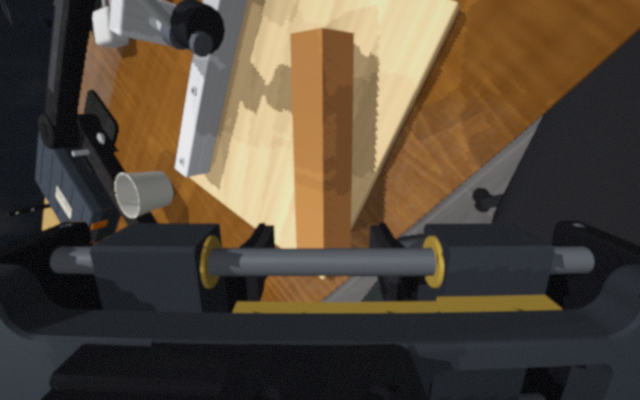

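The wrist view shows the leg's top face from x=293 to 322 and its rear face to 352, centred between the fingertips at (268,235) and (378,235). It sits about 2.5 mm further forward than predicted. Each row applies its turn before its shift, so I'll correct the helper for that.

```bash
sed -i 's/as_matrix() for i in range(n)/as_matrix() for i in range(1,n+1)/' h.py; python3 - <<'E'
from h import *
Rc,pc=cur();R=tool(70.5,30);g=np.array([.4243,-.1326,.035])+.0025*F(70.5);p=g-.022*R[:,2]
rows(Rc,pc,R,p,5)
E
```

```text
5 w [-0.0017, 0.0012, -0.0005] d [0.0005, 0.0, 0.015] |d| 0.015 deg 0.12
```

drive_tool(steps=[-0.0017,0.0012,0,0.0005,0,0.015,0.64,-0.0017,0.0012,0,0.0005,0,0.015,0.64,-0.0017,0.0012,0,0.0005,0,0.015,0.64,-0.0017,0.0012,0,0.0005,0,0.015,0.64,-0.0017,0.0012,0,0.0005,0,0.015,0.64,0,0,0,0,0,0,0.64])

```text
time_s: 3.08
tcp_pos: [0.4227, -0.138, 0.0565]
ee_rot: [[0.944, -0.287, 0.164], [-0.331, -0.82, 0.467], [0.001, -0.495, -0.869]]
wrist_force: [-0.3, 0.0, -0.2]
gripper_width: 0.638
gripper_force: 0.0
```

```bash
python3 - <<'E'
from h import *
Rc,pc=cur();R=tool(70.5,30);g=np.array([.4243,-.1326,.035])+.0025*F(70.5);p=g-.022*R[:,2]
print(pc,p,Rc.T@(p-pc),r.sense()["time_s"],r.sense()["wrist_force"])
E
```

```text
[ 0.42266185 -0.13804702  0.05651046] [ 0.42146264 -0.14061245  0.05405256] [-0.00028541  0.00366451  0.00074213] 3.0833 [-0.31007053  0.03563781 -0.15407577]
```

drive_tool(steps=[0,0,0,0,0.0035,0.0005,0.64,0,0,0,0,0,0,0.4,0,0,0,0,0,0,0.3,0,0,0,0,0,0,0.3,0,0,0,0,0,0,0.3])

```text
time_s: 3.5
tcp_pos: [0.4237, -0.1411, 0.0581]
ee_rot: [[0.944, -0.284, 0.171], [-0.331, -0.82, 0.468], [0.007, -0.498, -0.867]]
wrist_force: [0.6, 3.9, 6.1]
gripper_width: 0.521
gripper_force: 30.0
```

```bash
python3 - <<'E'
from h import *
s=r.sense();Rc,pc=cur();print(pc,s["wrist_force"],s["moment"],s["gripper_width"],s["gripper_force"])
im=r.capture("top");cv2.imwrite("pics/t1.png",im)
# leg centre from grip: centre = pc + .022ish*z ; axis = -tool x
f=np.degrees(np.arctan2(*(-Rc[:2,1])[::-1]));print("f",f, "tilt",np.degrees(np.arccos(-Rc[2,2])))
g=pc+Rc[:,2]*(pc[2]-.035)/-Rc[2,2];print("g",g,tob(g))
# target: yaw to 46.3, advance so that pivot is sane
R=tool(46.3,30);gt=np.array([*g[:2],g[2]]);B=F(46.3);gt=g+.022*B
print(tob(gt)); rows(Rc,pc,R,gt-R[:,2]*np.linalg.norm(g-pc),10)
E
```

```text
[ 0.42368952 -0.14109394  0.05814421] [0.58066651 3.94840321 6.09009617] [ 1.37806019 -0.30859158  0.17789905] 0.5213566495130314 30.02263252157718
f 70.89995903428786 tilt 29.863001251184155
g [ 0.42824235 -0.12860957  0.035     ] [-0.08704961  0.04027377]
[-0.06504961  0.04027377]
10 w [0.0001, 0.0206, 0.0372] d [-0.0001, -0.0019, 0.0011] |d| 0.0022 deg 2.44
```

drive_tool(steps=[0,0.0206,0.0372,0,-0.0019,0.0011,0.3,0,0.0206,0.0372,0,-0.0019,0.0011,0.3,0,0.0206,0.0372,0,-0.0019,0.0011,0.3,0,0.0206,0.0372,0,-0.0019,0.0011,0.3,0,0.0206,0.0372,0,-0.0019,0.0011,0.3,0,0.0206,0.0372,0,-0.0019,0.0011,0.3,0,0.0206,0.0372,0,-0.0019,0.0011,0.3,0,0.0206,0.0372,0,-0.0019,0.0011,0.3,0,0.0206,0.0372,0,-0.0019,0.0011,0.3,0,0.0206,0.0372,0,-0.0019,0.0011,0.3])

```text
time_s: 4.38
tcp_pos: [0.4353, -0.1246, 0.0581]
ee_rot: [[0.722, -0.598, 0.347], [-0.692, -0.628, 0.356], [0.006, -0.497, -0.868]]
wrist_force: [0.5, -0.9, 6.9]
gripper_width: 0.521
gripper_force: 30.0
```

```bash
python3 - <<'E'
from h import *
im=r.capture("top");cv2.imwrite("pics/t2.png",cv2.resize(im[160:330,210:380],(500,500),interpolation=cv2.INTER_CUBIC))
s=r.sense();Rc,pc=cur();print(pc,s["wrist_force"],s["moment"],s["gripper_width"],s["joints"])
f=np.degrees(np.arctan2(*(-Rc[:2,1])[::-1]));print("f",f, "tilt",np.degrees(np.arccos(-Rc[2,2])))
g=pc+Rc[:,2]*.0267;print("g",g,tob(g))
B=F(46.3);piv=np.array([*g[:2],.012])+.0133*B
ax=np.cross([0,0,1],B)  # roll towards +f
Q=Ro.from_rotvec(ax*np.pi/3).as_matrix();print("roll ax",ax,Q@np.array([0,0,1]))
pt=piv+Q@(pc-piv);rows(Rc,pc,Q@Rc,pt,10);print(pt)
E
```

```text
[ 0.43526859 -0.12426533  0.05812632] [ 0.40355657 -0.22636163  4.1324658 ] [-0.44906465  0.08543027 -0.28083476] 0.5192820904862476 [-18.09982698  19.12093334 -27.86184212 -46.01656489 -38.26043851
  99.99141993]
f 46.240643974641046 tilt 29.833492792546735
g [ 0.44457999 -0.11479279  0.03496474] [-0.06577314  0.03800796]
roll ax [-0.72296715  0.69088241  0.        ] [0.59832172 0.62610791 0.5       ]
10 w [-0.1047, 0.0001, -0.0007] d [-0.0, -0.0056, -0.0003] |d| 0.0056 deg 6.0
[ 0.47204928 -0.08577653  0.05808335]
```

View pics/t2.png

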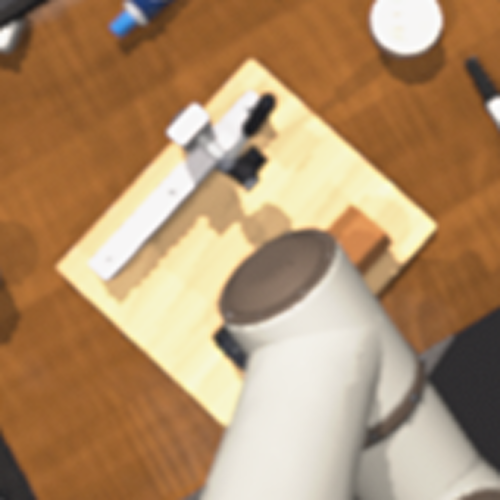

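The view from above shows the leg's right end at crop (355,240), parallel to the board's edge, with the arm over the rest. Now I'll roll it 60° about its front bottom edge.

drive_tool(steps=[-0.0524,0,0,0,-0.0028,-0.0001,0.3,-0.0524,0,0,0,-0.0028,-0.0001,0.3,-0.0524,0,0,0,-0.0028,-0.0001,0.3,-0.0524,0,0,0,-0.0028,-0.0001,0.3,-0.0524,0,0,0,-0.0028,-0.0001,0.3,-0.0524,0,0,0,-0.0028,-0.0001,0.3,-0.0524,0,0,0,-0.0028,-0.0001,0.3,-0.0524,0,0,0,-0.0028,-0.0001,0.3,-0.0524,0,0,0,-0.0028,-0.0001,0.3,-0.0524,0,0,0,-0.0028,-0.0001,0.3])

```text
time_s: 5.27
tcp_pos: [0.4527, -0.1046, 0.0655]
ee_rot: [[0.723, -0.691, -0.003], [-0.691, -0.723, -0.007], [0.003, 0.007, -1.0]]
wrist_force: [0.8, -0.2, -1.6]
gripper_width: 0.527
gripper_force: 30.0
```

```bash
python3 - <<'E'
from h import *
s=r.sense();Rc,pc=cur();print(pc,s["wrist_force"],s["moment"],s["gripper_width"],s["joints"])
R=tool(46.3,-30);rows(Rc,pc,R,[.4720,-.0858,.0585],10)
E
```

```text
[ 0.45270355 -0.10459828  0.06550243] [ 0.810843   -0.15966685 -1.64270342] [ 0.1179461  -0.17205274  0.04709266] 0.5266060939163959 [  7.34216407  19.39701818 -34.65690714   0.60924974 -36.14048885
  38.45786558]
10 w [-0.0517, -0.0003, -0.0001] d [0.0001, -0.0028, -0.0001] |d| 0.0028 deg 2.96
```

drive_tool(steps=[-0.0517,0,0,0,-0.0028,0.0003,0.3,-0.0517,0,0,0,-0.0028,0.0001,0.3,-0.0517,0,0,0,-0.0028,0,0.3,-0.0517,0,0,0,-0.0028,0,0.3,-0.0517,0,0,0,-0.0028,0,0.3,-0.0517,0,0,0,-0.0028,0,0.3,-0.0517,0,0,0,-0.0028,0,0.3,-0.0517,0,0,0,-0.0028,0,0.3,-0.0517,0,0,0,-0.0028,0,0.3,-0.0517,0,0,0,-0.0028,0,0.3])

```text
time_s: 6.1
tcp_pos: [0.471, -0.0853, 0.0584]
ee_rot: [[0.722, -0.6, -0.345], [-0.692, -0.625, -0.362], [0.002, 0.5, -0.866]]
wrist_force: [-1.1, 0.4, -0.6]
gripper_width: 0.523
gripper_force: 30.0
```

```bash
python3 - <<'E'
from h import *
s=r.sense();Rc,pc=cur();print(pc,s["wrist_force"],s["moment"],s["gripper_width"],s["joints"])
print("tilt",np.degrees(np.arccos(-Rc[2,2])),(tool(46.3,-30)-Rc).round(3).tolist())
g=pc+Rc[:,2]*.0267;print(g,tob(g))
E
```

```text
[ 0.47096298 -0.08527834  0.05837381] [-1.0756181   0.44506253 -0.5757873 ] [ 0.77423049 -0.68784824 -0.11068098] 0.5228488441807264 [ 17.49198482  31.10263251 -27.59807409  16.36882774 -59.17811353
  16.79903071]
tilt 30.019459699628364 [[0.001, 0.001, -0.001], [0.001, -0.001, 0.001], [-0.002, -0.0, -0.0]]
[ 0.46175494 -0.09495533  0.03525547] [-0.03956544  0.03929638]
```

drive_tool(steps=[0,0,0,0,0,0.001,0.3,0,0,0,0,0,0,0.6,0,0,0,0,0,0,0.66,0,0,0,0,0,-0.01,0.66,0,0,0,0,0,-0.02,0.66,0,0,0,0,0,-0.02,0.66,0,0,0,0,0,-0.02,0.66,0,0,0,0,0,0,0.66])

```text
time_s: 6.77
tcp_pos: [0.498, -0.0592, 0.1207]
ee_rot: [[0.724, -0.603, -0.336], [-0.69, -0.628, -0.36], [0.006, 0.492, -0.871]]
wrist_force: [1.5, -0.0, 0.9]
gripper_width: 0.662
gripper_force: 0.0
```

```bash
python3 - <<'E'
from h import *
im=r.capture("wrist");cv2.imwrite("pics/w3.png",im)
s=r.sense();Rc,pc=cur();print(pc,s["wrist_force"],s["gripper_width"])
B=F(46.3);a=np.array([-B[1],B[0],0])
g=np.array([.4618,-.0950,.035]);R=tool(46.3,30);p=g-.0235*R[:,2]
rows(Rc,pc,R,p-.075*R[:,2],12)
for L in (-.1,-.04,):
  for h,z in((.0133,.058),(-.0133,.058),(.0266,.035),(-.0266,.035)): print(proj("wrist",g-[0,0,.035]+L*a+h*B+[0,0,z]).round(),end=" ")
E
```

```text
[ 0.49608949 -0.05974866  0.11900279] [ 0.35597646 -0.85713152  0.16979347] 0.6585279451379811
12 w [0.0867, -0.0003, 0.0] d [-0.0, 0.0086, -0.0005] |d| 0.0086 deg 4.97
[321.  72.] [353.  75.] [289.  75.] [350.  80.] [321. 160.] [351. 158.] [291. 158.] [348. 154.]
```

View pics/w3.png

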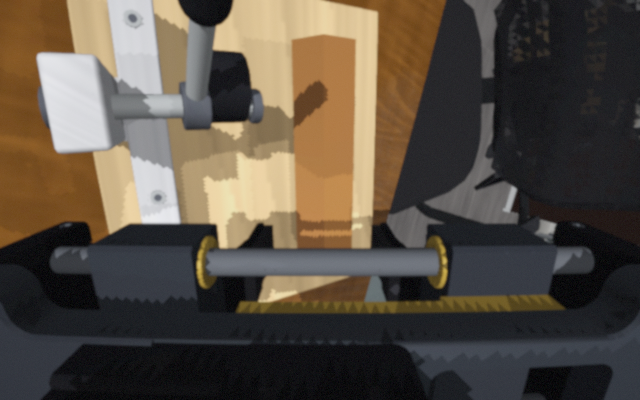

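The wrist view shows the leg resting parallel, from x=292 to 354, about 2 mm behind the prediction, with the grooved face hidden at the rear. Next I'll re-tilt to grip for the second roll.

drive_tool(steps=[0.0867,0,0,0,0.0086,-0.0005,0.66,0.0867,0,0,0,0.0086,-0.0005,0.66,0.0867,0,0,0,0.0086,-0.0005,0.66,0.0867,0,0,0,0.0086,-0.0005,0.66,0.0867,0,0,0,0.0086,-0.0005,0.66,0.0867,0,0,0,0.0086,-0.0005,0.66,0.0867,0,0,0,0.0086,-0.0005,0.66,0.0867,0,0,0,0.0086,-0.0005,0.66,0.0867,0,0,0,0.0086,-0.0005,0.66,0.0867,0,0,0,0.0086,-0.0005,0.66])

```text
time_s: 7.65
tcp_pos: [0.4362, -0.1196, 0.1331]
ee_rot: [[0.722, -0.65, 0.237], [-0.691, -0.679, 0.246], [0.002, -0.341, -0.94]]
wrist_force: [-1.3, -1.4, -1.2]
gripper_width: 0.661
gripper_force: 0.0
```

drive_tool(steps=[0.0867,0,0,0,0.0086,-0.0005,0.66,0.0867,0,0,0,0.0086,-0.0005,0.66,0,0,0,0,0,0,0.66,0,0,0,0,0,0,0.66])

```text
time_s: 7.98
tcp_pos: [0.4248, -0.1332, 0.1268]
ee_rot: [[0.718, -0.606, 0.342], [-0.696, -0.624, 0.355], [-0.002, -0.493, -0.87]]
wrist_force: [0.7, -0.1, -0.4]
gripper_width: 0.663
gripper_force: 0.0
```

```bash
python3 - <<'E'
from h import *
im=r.capture("wrist");cv2.imwrite("pics/w4.png",im)
s=r.sense();Rc,pc=cur();print(pc,s["wrist_force"],s["gripper_width"])
B=F(46.3);a=np.array([-B[1],B[0],0])
g=np.array([.4618,-.0950,.035])-.002*B;R=tool(46.3,30);p=g-.0235*R[:,2]
rows(Rc,pc,R,p,6)
for L in (-.1,-.04,):
  for h,z in((.0133,.058),(-.0133,.058),(.0266,.035),(-.0266,.035)): print(proj("wrist",g-[0,0,.035]+L*a+h*B+[0,0,z]).round(),end=" ")
hsv=cv2.cvtColor(im,cv2.COLOR_BGR2HSV)
for y in(100,150): print(y,[(x,*hsv[y,x].tolist()) for x in range(280,370,4)])
E
```

```text
[ 0.42550768 -0.13215422  0.12710353] [0.62009081 1.12076238 0.05626249] 0.6614082971173801
6 w [0.0013, -0.0002, -0.0005] d [0.0001, 0.0004, 0.0135] |d| 0.0135 deg 0.08
[293.  75.] [324.  72.] [296.  80.] [355.  75.] [295. 155.] [325. 157.] [298. 151.] [353. 155.] 100 [(280, 22, 71, 235), (284, 20, 78, 229), (288, 19, 84, 218), (292, 15, 151, 191), (296, 16, 153, 195), (300, 15, 148, 196), (304, 16, 152, 195), (308, 16, 150, 195), (312, 16, 150, 195), (316, 15, 150, 195), (320, 15, 154, 142), (324, 14, 159, 125), (328, 15, 160, 121), (332, 13, 154, 119), (336, 15, 157, 117), (340, 15, 159, 119), (344, 14, 152, 126), (348, 15, 141, 128), (352, 19, 92, 161), (356, 18, 92, 164), (360, 19, 93, 161), (364, 20, 92, 167), (368, 19, 87, 185)]
150 [(280, 19, 78, 234), (284, 19, 79, 227), (288, 19, 84, 212), (292, 15, 139, 195), (296, 15, 149, 194), (300, 15, 145, 195), (304, 15, 145, 195), (308, 15, 149, 194), (312, 15, 148, 193), (316, 15, 145, 195), (320, 15, 157, 151), (324, 14, 158, 126), (328, 15, 158, 113), (332, 14, 158, 102), (336, 14, 160, 102), (340, 14, 154, 114), (344, 15, 154, 114), (348, 16, 123, 122), (352, 18, 95, 143), (356, 18, 96, 144), (360, 18, 94, 141), (364, 19, 90, 170), (368, 19, 89, 180)]
```

drive_tool(steps=[0.0013,0,0,0,0.0001,0.0137,0.66,0.0013,0,0,0,0.0001,0.0137,0.66,0.0013,0,0,0,0.0001,0.0137,0.66,0.0013,0,0,0,0.0001,0.0137,0.66,0.0013,0,0,0,0.0001,0.0137,0.66,0.0013,0,0,0,0.0001,0.0137,0.66,0,0,0,0,0,0,0.66,0,0,0,0,0,0,0.66])

```text
time_s: 8.7
tcp_pos: [0.4543, -0.1009, 0.0554]
ee_rot: [[0.725, -0.597, 0.344], [-0.689, -0.627, 0.363], [-0.001, -0.5, -0.866]]
wrist_force: [1.0, 0.4, -0.7]
gripper_width: 0.659
gripper_force: 0.0
```

```bash
python3 - <<'E'
from h import *
s=r.sense();Rc,pc=cur();print(pc,s["wrist_force"],s["gripper_width"])
g=np.array([.4618,-.0950,.035]);R=tool(46.3,30);p=g-.0235*R[:,2];print(p,Rc.T@(p-pc))
E
```

```text
[ 0.45429136 -0.10086249  0.0553999 ] [ 0.99296467  0.35911839 -0.65300762] 0.6590696214022901
[ 0.45368213 -0.10349486  0.0553516 ] [ 0.0013721   0.00203885 -0.00112396]
```

Good, I'll close.

drive_tool(steps=[0,0,0,0,0.002,-0.001,0.66,0,0,0,0,0,0,0.4,0,0,0,0,0,0,0.3,0,0,0,0,0,0,0.3,0,0,0,0,0,0,0.3])

```text
time_s: 9.12
tcp_pos: [0.4532, -0.1037, 0.0568]
ee_rot: [[0.723, -0.597, 0.349], [-0.691, -0.625, 0.362], [0.002, -0.503, -0.864]]
wrist_force: [-0.4, 0.5, 3.3]
gripper_width: 0.528
gripper_force: 30.0
```

```bash
python3 - <<'E'
from h import *
s=r.sense();Rc,pc=cur();print(pc,s["wrist_force"],s["moment"],s["gripper_width"],s["gripper_force"])
print("tilt",np.degrees(np.arccos(-Rc[2,2])))
g=pc+Rc[:,2]*(pc[2]-.035)/-Rc[2,2];print("g",g,tob(g))
B=F(46.3);piv=np.array([*g[:2],.0115])+.0133*B
ax=np.cross([0,0,1],B);Q=Ro.from_rotvec(ax*np.pi/3).as_matrix()
pt=piv+Q@(pc-piv);rows(Rc,pc,Q@Rc,pt,20);print(pt)
Q=Ro.from_rotvec(ax*np.pi/6).as_matrix();print("mid",piv+Q@(pc-piv))
E
```

```text
[ 0.45324942 -0.10369692  0.05678106] [-0.43228121  0.47438452  3.27173369] [-0.22142185  0.50190292  0.13266704] 0.5275634477044193 30.001551895402372
tilt 30.18299328203594
g [ 0.46203088 -0.0945662   0.035     ] [-0.03909347  0.03936573]
20 w [-0.0524, -0.0, -0.0001] d [0.0, -0.0027, -0.0001] |d| 0.0027 deg 3.0
[ 0.48931253 -0.06595902  0.05662962]
mid [ 0.47129499 -0.0848133   0.06369863]
```

drive_tool(steps=[-0.0524,0,0,0,-0.0027,-0.0001,0.3,-0.0524,0,0,0,-0.0027,-0.0001,0.3,-0.0524,0,0,0,-0.0027,-0.0001,0.3,-0.0524,0,0,0,-0.0027,-0.0001,0.3,-0.0524,0,0,0,-0.0027,-0.0001,0.3,-0.0524,0,0,0,-0.0027,-0.0001,0.3,-0.0524,0,0,0,-0.0027,-0.0001,0.3,-0.0524,0,0,0,-0.0027,-0.0001,0.3,-0.0524,0,0,0,-0.0027,-0.0001,0.3,-0.0524,0,0,0,-0.0027,-0.0001,0.3])

```text
time_s: 9.95
tcp_pos: [0.47, -0.0853, 0.0645]
ee_rot: [[0.723, -0.691, -0.0], [-0.691, -0.723, -0.001], [0.001, 0.001, -1.0]]
wrist_force: [0.9, 0.1, -2.9]
gripper_width: 0.52
gripper_force: 30.0
```

drive_tool(steps=[-0.052,0,0,0,-0.0027,0.0001,0.3,-0.052,0,0,0,-0.0027,0,0.3,-0.052,0,0,0,-0.0027,0,0.3,-0.052,0,0,0,-0.0027,0,0.3,-0.052,0,0,0,-0.0027,0,0.3,-0.052,0,0,0,-0.0027,0,0.3,-0.052,0,0,0,-0.0027,0,0.3,-0.052,0,0,0,-0.0027,0,0.3,-0.052,0,0,0,-0.0027,0,0.3,-0.052,0,0,0,-0.0027,0,0.3])

```text
time_s: 10.78
tcp_pos: [0.4882, -0.0665, 0.0579]
ee_rot: [[0.722, -0.6, -0.343], [-0.692, -0.627, -0.359], [0.0, 0.497, -0.868]]
wrist_force: [-0.2, 0.4, -3.0]
gripper_width: 0.524
gripper_force: 30.0
```

```bash
python3 - <<'E'
from h import *
r.capture("top")
s=r.sense();Rc,pc=cur();print(pc,s["wrist_force"],s["moment"],s["gripper_width"])
print("tilt",np.degrees(np.arccos(-Rc[2,2])),(tool(46.3,-30)-Rc).round(3).tolist())
g=pc+Rc[:,2]*.0252;print(g,tob(g))
E
```

```text
[ 0.48905928 -0.06579906  0.05689473] [-0.95824826  1.34703236  3.54752671] [ 0.26645995 -0.09671784 -0.12322086] 0.521189900216861
tilt 29.985554946310284 [[-0.001, -0.0, -0.001], [-0.001, 0.001, 0.0], [-0.0, 0.0, 0.0]]
[ 0.48037097 -0.07491688  0.03506771] [-0.0122168   0.03968182]
```

Rolled twice, and the leg sits at board x≈-12. I'll release, retract and check.

drive_tool(steps=[0,0,0,0,0,0,0.5,0,0,0,0,0,0,0.66,0,0,0,0,0,0,0.66,0,0,0,0,0,-0.01,0.66,0,0,0,0,0,-0.02,0.66,0,0,0,0,0,-0.03,0.66,0,0,0,0,0,-0.03,0.8,0,0,0,0,0,-0.03,1,0,0,0,0,0,0,1])

```text
time_s: 11.58
tcp_pos: [0.5338, -0.0222, 0.1683]
ee_rot: [[0.724, -0.606, -0.329], [-0.689, -0.631, -0.357], [0.008, 0.486, -0.874]]
wrist_force: [0.6, -0.4, 0.8]
gripper_width: 0.804
gripper_force: 0.0
```

```bash
cat >> h.py <<'E'
BX=F(46.3);BY=np.array([-BX[1],BX[0],0]);K=np.array([0,0,1.])
def bp(x,y,z): return np.array([*C,0])+x*BX+y*BY+z*K
def ptool(T): # tool y=-BY, z forward/down, x forward/up
    t=np.radians(T);z=np.sin(t)*BX-np.cos(t)*K;x=np.cos(t)*BX+np.sin(t)*K;return np.stack([x,-BY,z],1)
E
python3 - <<'E'
from h import *
r.capture("top")
s=r.sense();Rc,pc=cur();print(pc,s["joints"])
rows(Rc,pc,ptool(0),bp(-.075,0,.2),18)
rows(ptool(0),bp(-.075,0,.2),ptool(55),bp(-.075,0,.046),10)
E
```

```text
[ 0.53143244 -0.02287182  0.16577724] [ 21.50843515  28.10396206 -11.45859618  12.34430951 -77.57967763
  19.1613115 ]
18 w [0.0224, 0.022, -0.0852] d [-0.0048, 0.0076, 0.0002] |d| 0.009 deg 5.21
10 w [0.0, 0.096, 0.0] d [-0.0081, 0.0, 0.0138] |d| 0.016 deg 5.5
```

drive_tool(steps=[0.0224,0.022,-0.0852,-0.0048,0.0076,0.0002,1,0.0224,0.022,-0.0852,-0.0048,0.0076,0.0002,1,0.0224,0.022,-0.0852,-0.0048,0.0076,0.0002,1,0.0224,0.022,-0.0852,-0.0048,0.0076,0.0002,1,0.0224,0.022,-0.0852,-0.0048,0.0076,0.0002,1,0.0224,0.022,-0.0852,-0.0048,0.0076,0.0002,1,0.0224,0.022,-0.0852,-0.0048,0.0076,0.0002,1,0.0224,0.022,-0.0852,-0.0048,0.0076,0.0002,1,0.0224,0.022,-0.0852,-0.0048,0.0076,0.0002,1])

```text
time_s: 12.38
tcp_pos: [0.4657, -0.0646, 0.1906]
ee_rot: [[0.993, 0.053, -0.103], [0.025, -0.966, -0.257], [-0.114, 0.253, -0.961]]
wrist_force: [0.3, -0.2, -0.3]
gripper_width: 0.998
gripper_force: 0.0
```

drive_tool(steps=[0.0224,0.022,-0.0852,-0.0048,0.0076,0.0002,1,0.0224,0.022,-0.0852,-0.0048,0.0076,0.0002,1,0.0224,0.022,-0.0852,-0.0048,0.0076,0.0002,1,0.0224,0.022,-0.0852,-0.0048,0.0076,0.0002,1,0.0224,0.022,-0.0852,-0.0048,0.0076,0.0002,1,0.0224,0.022,-0.0852,-0.0048,0.0076,0.0002,1,0.0224,0.022,-0.0852,-0.0048,0.0076,0.0002,1,0.0224,0.022,-0.0852,-0.0048,0.0076,0.0002,1,0.0224,0.022,-0.0852,-0.0048,0.0076,0.0002,1])

```text
time_s: 13.13
tcp_pos: [0.4517, -0.141, 0.2015]
ee_rot: [[0.69, 0.724, -0.009], [0.724, -0.69, -0.002], [-0.008, -0.006, -1.0]]
wrist_force: [0.2, -0.1, -0.4]
gripper_width: 1.0
gripper_force: 0.0
```

```bash
python3 - <<'E'
from h import *
im=r.capture("wrist");cv2.imwrite("pics/w5.png",im)
s=r.sense();Rc,pc=cur();print(s["time_s"],pc,bp(-.075,0,.2),s["joints"])
rows(Rc,pc,ptool(55),bp(-.078,0,.046),10)
g=np.array([.4804,-.0749,0])-.04*BY; print(tob(g))
for L in (-.085,.085):
  for h,z in((.0133,.058),(-.0133,.058),(.0266,.035),(-.0266,.035)): print(proj("wrist",g+L*BY+h*BX+[0,0,z]).round(),end=" ")
E
```

```text
13.1833 [ 0.45253133 -0.14227277  0.20169902] [ 0.46568382 -0.14772254  0.2       ] [ 2.24816911e+00  9.63073805e+00 -2.31627551e+01  2.71450697e-02
 -5.77092824e+01  1.34220489e+02]
10 w [-0.0007, 0.0967, 0.0] d [-0.0079, 0.0014, 0.0141] |d| 0.0162 deg 5.54
[-0.01218455 -0.00032751]
[429. 104.] [427. 133.] [422.  92.] [418. 145.] [248. 104.] [249. 132.] [253.  91.] [255. 144.]
```

View pics/w5.png

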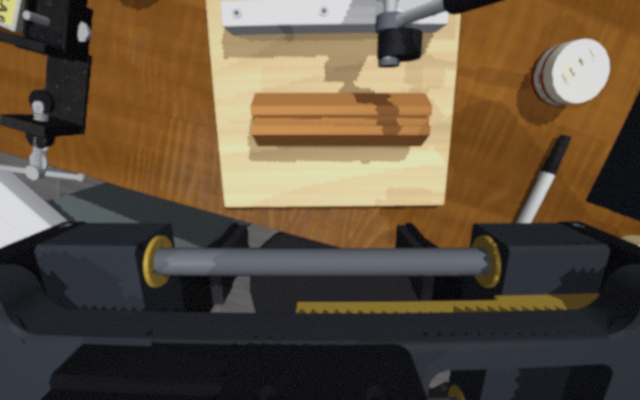

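The wrist view shows the groove on top along row 118. The leg spans (252–430, 93–146), parallel to the fence, whose foot is near row 33. I'll measure how far to push.

```bash
python3 - <<'E'
from h import *
for uv in [(230,33),(360,30),(225,207),(444,206)]: print(uv,tob(onz("wrist",uv,.012)).round(4))
for uv in [(225,26),(375,22)]: print(uv,tob(onz("wrist",uv,.044)).round(4))
im=cv2.imread("pics/w5.png");print(im[20:40,300].tolist())
E
```

```text
(230, 33) [0.0737 0.1108]
(360, 30) [ 0.0762 -0.0235]
(225, 207) [-0.1147  0.1302]
(444, 206) [-0.1121 -0.1297]
(225, 26) [0.0718 0.1058]
(375, 22) [ 0.0748 -0.0337]
[[222, 220, 220], [222, 220, 220], [218, 216, 216], [204, 201, 202], [175, 172, 171], [132, 130, 130], [104, 99, 100], [94, 90, 90], [94, 92, 91], [95, 91, 91], [95, 93, 93], [92, 90, 90], [92, 94, 95], [89, 102, 111], [88, 112, 129], [88, 119, 139], [85, 117, 139], [87, 118, 139], [86, 120, 140], [92, 124, 146]]
```

drive_tool(steps=[-0.0007,0.0967,0,-0.0079,0.0014,0.0141,1,-0.0007,0.0967,0,-0.0079,0.0014,0.0141,1,-0.0007,0.0967,0,-0.0079,0.0014,0.0141,1,-0.0007,0.0967,0,-0.0079,0.0014,0.0141,1,-0.0007,0.0967,0,-0.0079,0.0014,0.0141,1,-0.0007,0.0967,0,-0.0079,0.0014,0.0141,1,-0.0007,0.0967,0,-0.0079,0.0014,0.0141,1,-0.0007,0.0967,0,-0.0079,0.0014,0.0141,1,-0.0007,0.0967,0,-0.0079,0.0014,0.0141,1,-0.0007,0.0967,0,-0.0079,0.0014,0.0141,1])

```text
time_s: 14.02
tcp_pos: [0.5009, -0.0869, 0.1692]
ee_rot: [[0.611, 0.624, 0.488], [0.435, -0.779, 0.451], [0.662, -0.063, -0.747]]
wrist_force: [-0.3, -0.9, 0.2]
gripper_width: 1.001
gripper_force: 0.0
```

```bash
python3 - <<'E'
from h import *
r.capture("top")
s=r.sense();Rc,pc=cur();print(s["time_s"],pc,tob(pc),s["joints"],s["wrist_force"])
rows(Rc,pc,ptool(55),bp(-.012-.043+.002,0,.046),5)
E
```

```text
14.0667 [ 0.50242854 -0.08558498  0.17084516] [-0.00469031  0.01636452] [-17.23056809  11.8692161  -19.89378405 -51.71770753 -47.39512893
 177.30076636] [ 0.45745567  1.32028296 -0.21786602]
5 w [0.0117, 0.0452, -0.0271] d [-0.0252, 0.0045, 0.0088] |d| 0.027 deg 3.09
```

Joint 6 ran into its limit, so I'll use a gentler 30° tilt, which is still clear of the cam. First I back off.

```bash
python3 - <<'E'
from h import *
Rc,pc=cur()
rows(Rc,pc,ptool(30),bp(-.085,0,.12),8)
rows(ptool(30),bp(-.085,0,.12),ptool(30),bp(-.075,0,.054),6)
E
```

```text
8 w [0.0035, -0.0262, -0.0181] d [-0.0117, 0.0028, -0.0006] |d| 0.0121 deg 1.84
6 w [0.0, 0.0, 0.0] d [-0.0041, -0.0, 0.0104] |d| 0.0111 deg 0.0
```

drive_tool(steps=[0.0035,-0.0262,-0.0181,-0.0117,0.0028,-0.0006,1,0.0035,-0.0262,-0.0181,-0.0117,0.0028,-0.0006,1,0.0035,-0.0262,-0.0181,-0.0117,0.0028,-0.0006,1,0.0035,-0.0262,-0.0181,-0.0117,0.0028,-0.0006,1,0.0035,-0.0262,-0.0181,-0.0117,0.0028,-0.0006,1,0.0035,-0.0262,-0.0181,-0.0117,0.0028,-0.0006,1,0.0035,-0.0262,-0.0181,-0.0117,0.0028,-0.0006,1,0.0035,-0.0262,-0.0181,-0.0117,0.0028,-0.0006,1,0,0,0,0,0,0,1])

```text
time_s: 14.82
tcp_pos: [0.4598, -0.1496, 0.1264]
ee_rot: [[0.613, 0.719, 0.327], [0.63, -0.695, 0.346], [0.476, -0.006, -0.879]]
wrist_force: [0.2, 0.6, -0.2]
gripper_width: 1.003
gripper_force: 0.0
```

```bash
python3 - <<'E'
from h import *
s=r.sense();Rc,pc=cur();print(s["time_s"],pc,tob(pc),s["joints"],s["wrist_force"])
rows(Rc,pc,ptool(30),bp(-.075,0,.054),6)
E
```

```text
14.8167 [ 0.45979018 -0.14960018  0.12641822] [-0.08042929  0.00296367] [-17.36680978  14.54908508 -22.16116882 -36.435249   -46.1034156
 177.32597651] [ 0.17198323  0.57304719 -0.21446602]
6 w [-0.0004, 0.0045, -0.0013] d [-0.0051, 0.0005, 0.011] |d| 0.0121 deg 0.27
```

```bash
python3 - <<'E'
from h import *
Rc,pc=cur()
rows(Rc,pc,ptool(22),bp(-.075,0,.056),8)
E
```

```text
8 w [-0.0003, -0.0141, -0.001] d [-0.0031, 0.0004, 0.0083] |d| 0.0088 deg 0.81
```

drive_tool(steps=[0,-0.0141,-0.001,-0.0031,0.0004,0.0083,1,0,-0.0141,-0.001,-0.0031,0.0004,0.0083,1,0,-0.0141,-0.001,-0.0031,0.0004,0.0083,1,0,-0.0141,-0.001,-0.0031,0.0004,0.0083,1,0,-0.0141,-0.001,-0.0031,0.0004,0.0083,1,0,-0.0141,-0.001,-0.0031,0.0004,0.0083,1,0,-0.0141,-0.001,-0.0031,0.0004,0.0083,1,0,-0.0141,-0.001,-0.0031,0.0004,0.0083,1,0,0,0,0,0,0,1])

```text
time_s: 15.57
tcp_pos: [0.4677, -0.1459, 0.055]
ee_rot: [[0.639, 0.725, 0.256], [0.671, -0.689, 0.274], [0.375, -0.003, -0.927]]
wrist_force: [0.1, -0.2, 1.6]
gripper_width: 0.998
gripper_force: 0.0
```

```bash
python3 - <<'E'
from h import *
s=r.sense();Rc,pc=cur();print(s["time_s"],pc,tob(pc),s["joints"],s["wrist_force"])
rows(Rc,pc,ptool(22),bp(-.012-.0385+.01,0,.056),6)
rows(ptool(22),bp(-.04,0,.056),ptool(22),bp(.004,0,.056),10)
E
```

```text
15.5667 [ 0.46768812 -0.14586229  0.05495749] [-0.07227037 -0.00016384] [-12.45540121  21.32241823 -25.12831249 -32.81435988 -36.53669929
 174.33936987] [ 0.13984238 -0.18813316  1.63153515]
6 w [-0.0007, -0.0, 0.0002] d [0.005, -0.0, 0.0018] |d| 0.0053 deg 0.04
10 w [0.0, 0.0, 0.0] d [0.0041, 0.0, 0.0016] |d| 0.0044 deg 0.0
```

drive_tool(steps=[0,0,0,0.0047,0,0.0019,1,0,0,0,0.0047,0,0.0019,1,0,0,0,0.0047,0,0.0019,1,0,0,0,0.0047,0,0.0019,1,0,0,0,0.0047,0,0.0019,1,0,0,0,0.0047,0,0.0019,1,0,0,0,0.0047,0,0.0019,1,0,0,0,0.0047,0,0.0019,1,0,0,0,0.0047,0,0.0019,1,0,0,0,0.0047,0,0.0019,1])

```text
time_s: 16.4
tcp_pos: [0.5036, -0.1096, 0.0572]
ee_rot: [[0.638, 0.724, 0.26], [0.671, -0.689, 0.273], [0.377, -0.0, -0.926]]
wrist_force: [-1.6, -2.2, 1.5]
gripper_width: 0.993
gripper_force: 1.9
```

```bash
python3 - <<'E'
from h import *
im=r.capture("wrist");cv2.imwrite("pics/w6.png",im)
s=r.sense();Rc,pc=cur();print(s["time_s"],pc,tob(pc),s["joints"],s["wrist_force"])
rows(Rc,pc,ptool(22),bp(.004,0,.056),10)
E
```

```text
16.45 [ 0.50429406 -0.10901688  0.05728812] [-0.02034195 -0.00117288] [ -6.7704666   22.19734513 -23.35727436 -31.85105908 -34.9646623
 168.06295148] [0.19073954 0.19797904 2.48965437]
10 w [-0.0001, -0.0003, 0.0002] d [0.0022, -0.0001, 0.001] |d| 0.0024 deg 0.02
```

View pics/w6.png

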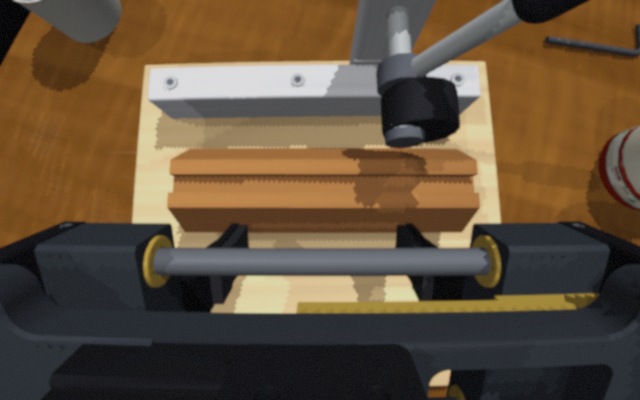

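The wrist view shows the leg flat and parallel with the groove up (rows 150–230), the fence foot at row 117 and the cam open at (420,110). I'll continue.

drive_tool(steps=[0,0,0,0.0023,0,0.001,1,0,0,0,0.0023,0,0.001,1,0,0,0,0.0023,0,0.001,1,0,0,0,0.0023,0,0.001,1,0,0,0,0.0023,0,0.001,1,0,0,0,0.0023,0,0.001,1,0,0,0,0.0023,0,0.001,1,0,0,0,0.0023,0,0.001,1,0,0,0,0.0023,0,0.001,1,0,0,0,0.0023,0,0.001,1])

```text
time_s: 17.28
tcp_pos: [0.521, -0.0918, 0.0569]
ee_rot: [[0.638, 0.725, 0.261], [0.671, -0.689, 0.273], [0.377, 0.001, -0.926]]
wrist_force: [-3.9, -3.6, 6.0]
gripper_width: 1.0
gripper_force: 4.0
```

```bash
python3 - <<'E'
from h import *
s=r.sense();Rc,pc=cur();print(s["time_s"],pc,tob(pc),s["wrist_force"],s["wrist_force"]@BX)
E
```

```text
17.2833 [ 0.52099307 -0.09176714  0.05694541] [ 0.0036661  -0.00132817] [-3.85993847 -3.63777441  6.03827195] -5.296754980386279
```

drive_tool(steps=[0,0,0,0.0012,0,0.0005,1,0,0,0,0.0012,0,0.0005,1,0,0,0,0.0012,0,0.0005,1,0,0,0,0,0,0,1])

```text
time_s: 17.62
tcp_pos: [0.5238, -0.0888, 0.057]
ee_rot: [[0.638, 0.725, 0.261], [0.671, -0.689, 0.273], [0.378, 0.001, -0.926]]
wrist_force: [-3.0, -2.9, 5.0]
gripper_width: 0.996
gripper_force: 3.4
```

```bash
python3 - <<'E'
from h import *
im=r.capture("wrist");cv2.imwrite("pics/w7.png",im)
s=r.sense();Rc,pc=cur();print(s["time_s"],pc,tob(pc),s["wrist_force"],s["wrist_force"]@BX)
hsv=cv2.cvtColor(im,cv2.COLOR_BGR2HSV)
for x in(200,240,300,350): print(x,[(y,*hsv[y,x].tolist()) for y in range(80,175,4)])
E
```

```text
17.6667 [ 0.52377837 -0.08884433  0.05696223] [ 0.00770351 -0.00132253] [-3.17781491 -3.83452878  6.06659081] -4.967734757154074
200 [(80, 16, 185, 139), (84, 16, 191, 136), (88, 16, 190, 130), (92, 15, 187, 128), (96, 16, 187, 128), (100, 19, 86, 210), (104, 20, 83, 216), (108, 19, 71, 217), (112, 120, 1, 225), (116, 120, 1, 225), (120, 135, 2, 225), (124, 120, 1, 225), (128, 120, 1, 225), (132, 135, 2, 225), (136, 135, 2, 225), (140, 110, 3, 222), (144, 114, 11, 113), (148, 10, 73, 87), (152, 15, 155, 160), (156, 15, 157, 161), (160, 15, 149, 187), (164, 16, 149, 195), (168, 16, 150, 194), (172, 16, 151, 189)]
240 [(80, 16, 193, 127), (84, 16, 194, 129), (88, 16, 191, 132), (92, 16, 191, 136), (96, 15, 175, 140), (100, 20, 81, 216), (104, 19, 80, 218), (108, 18, 47, 219), (112, 120, 1, 225), (116, 120, 2, 226), (120, 135, 2, 225), (124, 120, 2, 226), (128, 120, 1, 225), (132, 135, 2, 226), (136, 120, 1, 226), (140, 110, 4, 218), (144, 110, 8, 94), (148, 11, 88, 87), (152, 14, 158, 161), (156, 15, 154, 161), (160, 15, 152, 186), (164, 15, 149, 193), (168, 15, 151, 193), (172, 15, 15
[... 287 characters left out ...]
, 224), (136, 120, 2, 226), (140, 120, 4, 202), (144, 113, 11, 89), (148, 12, 106, 101), (152, 15, 157, 161), (156, 15, 157, 161), (160, 15, 148, 184), (164, 15, 148, 191), (168, 15, 152, 190), (172, 15, 152, 181)]
350 [(80, 16, 191, 131), (84, 16, 176, 136), (88, 15, 170, 135), (92, 13, 129, 128), (96, 15, 76, 131), (100, 16, 43, 135), (104, 15, 22, 117), (108, 120, 5, 144), (112, 105, 6, 162), (116, 120, 8, 165), (120, 113, 6, 163), (124, 114, 8, 163), (128, 113, 6, 160), (132, 114, 8, 163), (136, 120, 6, 167), (140, 113, 7, 149), (144, 100, 9, 86), (148, 10, 78, 85), (152, 13, 160, 91), (156, 13, 153, 90), (160, 14, 152, 154), (164, 15, 151, 187), (168, 15, 150, 187), (172, 15, 148, 177)]
```

drive_tool(steps=[0,0,0,0.0012,0,0.0005,1,0,0,0,0.0012,0,0.0005,1,0,0,0,0,0,0,1,0,0,0,0,0,0,1])

```text
time_s: 18.0
tcp_pos: [0.5248, -0.088, 0.0569]
ee_rot: [[0.638, 0.725, 0.26], [0.672, -0.688, 0.272], [0.376, 0.001, -0.927]]
wrist_force: [-5.6, -7.7, 9.0]
gripper_width: 0.993
gripper_force: 6.0
```

drive_tool(steps=[0,0,0,0.0009,0,0.0004,1,0,0,0,0.0009,0,0.0004,1,0,0,0,0,0,0,1])

```text
time_s: 18.25
tcp_pos: [0.5251, -0.0877, 0.0569]
ee_rot: [[0.637, 0.726, 0.258], [0.674, -0.688, 0.271], [0.374, 0.001, -0.927]]
wrist_force: [-10.2, -11.9, 11.2]
gripper_width: 0.999
gripper_force: 9.4
```

Force rose to 15 N with no further motion, so the leg is against the fence. I'll back off and rise.

drive_tool(steps=[0,0,0,-0.007,0,-0.003,1,0,0,0,-0.012,0,-0.005,1,0,0,0,-0.012,0,-0.005,1,0,0,0,-0.012,0,-0.005,1,0,0,0,0.013,0,-0.0325,1,0,0,0,0.013,0,-0.0325,1,0,0,0,0.013,0,-0.0325,1,0,0,0,0.013,0,-0.0325,1,0,0,0,0,0,0,1])

```text
time_s: 19.0
tcp_pos: [0.498, -0.1204, 0.2046]
ee_rot: [[0.632, 0.725, 0.274], [0.673, -0.688, 0.271], [0.385, 0.013, -0.923]]
wrist_force: [0.6, 0.1, -0.3]
gripper_width: 1.003
gripper_force: 0.0
```

```bash
python3 - <<'E'
from h import *
im=r.capture("wrist");cv2.imwrite("pics/w8.png",im)
s=r.sense();Rc,pc=cur();print(s["time_s"],pc,tob(pc),s["joints"],s["wrist_force"])
T=bp(.06,-.085,.25);print(T)
rows(Rc,pc,tool(46.3,0),T,18)
E
```

```text
19.05 [ 0.49636574 -0.11960028  0.20115842] [-0.03347093 -0.00275285] [ -6.80344959   9.64960944 -17.9266662  -23.09342791 -50.52872388
 156.28246859] [-0.09994302  1.14806872 -0.1787951 ]
[ 0.62040515 -0.10884698  0.25      ]
18 w [-0.0168, -0.0174, 0.0863] d [0.008, -0.0011, -0.0012] |d| 0.0082 deg 5.13
```

View pics/w8.png

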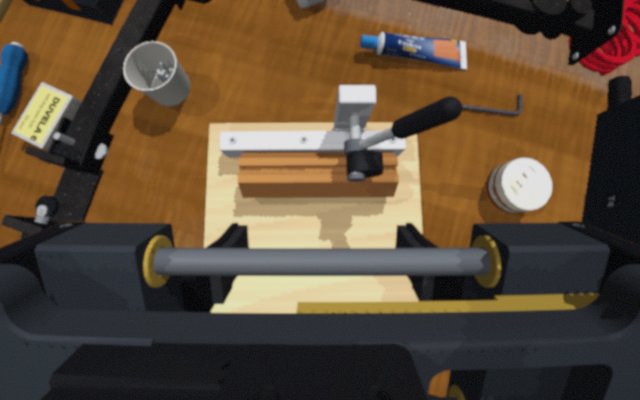

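The view shows the leg flush and parallel to the fence with the groove up, under the open cam. The lever grip runs from (395,130) to (458,108). I'll check the predicted grip pixels and then go above it.

```bash
python3 - <<'E'
from h import *
# w8 was taken at current pose
for x in (.0585,.0615):
  for d in(.06,.085,.112): print(x,d,proj("wrist",bp(x,-.042-d*np.cos(np.radians(69)),.086+d*np.sin(np.radians(69)))).round(1))
E
```

```text
0.0585 0.06 [400.6 128.3]
0.0585 0.085 [422.1 116.5]
0.0585 0.112 [451.2 100.5]
0.0615 0.06 [400.4 124.6]
0.0615 0.085 [421.9 112.4]
0.0615 0.112 [450.9  96. ]
```

drive_tool(steps=[-0.0168,-0.0174,0.0863,0.008,-0.0011,-0.0012,1,-0.0168,-0.0174,0.0863,0.008,-0.0011,-0.0012,1,-0.0168,-0.0174,0.0863,0.008,-0.0011,-0.0012,1,-0.0168,-0.0174,0.0863,0.008,-0.0011,-0.0012,1,-0.0168,-0.0174,0.0863,0.008,-0.0011,-0.0012,1,-0.0168,-0.0174,0.0863,0.008,-0.0011,-0.0012,1,-0.0168,-0.0174,0.0863,0.008,-0.0011,-0.0012,1,-0.0168,-0.0174,0.0863,0.008,-0.0011,-0.0012,1,-0.0168,-0.0174,0.0863,0.008,-0.0011,-0.0012,1])

```text
time_s: 19.8
tcp_pos: [0.5469, -0.0835, 0.2274]
ee_rot: [[0.983, 0.019, 0.182], [0.004, -0.997, 0.083], [0.183, -0.081, -0.98]]
wrist_force: [0.4, -0.2, -0.4]
gripper_width: 1.001
gripper_force: 0.0
```

```bash
python3 - <<'E'
from h import *
s=r.sense();Rc,pc=cur();print(s["time_s"],pc,tob(pc),s["joints"],s["wrist_force"])
rows(Rc,pc,tool(46.3,0),bp(.06,-.075,.245),10)
E
```

```text
19.8 [ 0.54690963 -0.08346997  0.22739026] [ 0.02756998 -0.01433263] [  6.10548602  11.40448261 -15.96445457  -4.60289091 -51.76216083
  87.04620075] [ 0.3654794  -0.2494138  -0.37891856]
10 w [-0.0148, -0.0143, 0.0771] d [0.0071, -0.0011, -0.0012] |d| 0.0073 deg 4.57
```

drive_tool(steps=[-0.0148,-0.0143,0.0771,0.0071,-0.0011,-0.0012,1,-0.0148,-0.0143,0.0771,0.0071,-0.0011,-0.0012,1,-0.0148,-0.0143,0.0771,0.0071,-0.0011,-0.0012,1,-0.0148,-0.0143,0.0771,0.0071,-0.0011,-0.0012,1,-0.0148,-0.0143,0.0771,0.0071,-0.0011,-0.0012,1,-0.0148,-0.0143,0.0771,0.0071,-0.0011,-0.0012,1,-0.0148,-0.0143,0.0771,0.0071,-0.0011,-0.0012,1,-0.0148,-0.0143,0.0771,0.0071,-0.0011,-0.0012,1,-0.0148,-0.0143,0.0771,0.0071,-0.0011,-0.0012,1,-0.0148,-0.0143,0.0771,0.0071,-0.0011,-0.0012,1])

```text
time_s: 20.63
tcp_pos: [0.6144, -0.0967, 0.2465]
ee_rot: [[0.724, -0.69, 0.0], [-0.69, -0.724, 0.001], [-0.0, -0.001, -1.0]]
wrist_force: [0.4, 0.6, -0.6]
gripper_width: 1.001
gripper_force: 0.0
```

```bash
python3 - <<'E'
from h import *
im=r.capture("wrist");cv2.imwrite("pics/w9.png",im)
s=r.sense();Rc,pc=cur();print(s["time_s"],pc,tob(pc),s["joints"],s["wrist_force"])
a=np.radians(69)
for d in(.06,.085,.112): print(d,proj("wrist",bp(.058,-.042-d*np.cos(a),.086+d*np.sin(a))).round(1))
rows(Rc,pc,tool(46.3,0),bp(.058,-.0725,.165),8)
hsv=cv2.cvtColor(im,cv2.COLOR_BGR2HSV);m=((hsv[...,2]<45)*255).astype(np.uint8);m[225:]=0
for c in cv2.findContours(m,0,2)[0]:
    if cv2.contourArea(c)>150: print(cv2.boundingRect(c),cv2.contourArea(c))
E
```

```text
20.6833 [ 0.6159951  -0.09740587  0.24629124] [ 0.06522472 -0.07390721] [ 5.87096803e+00  2.17145250e+01  6.33138284e-01  2.22602119e-02
 -6.88775302e+01  4.03195169e+01] [ 2.3779369  -1.23475775  1.03727849]
0.06 [329.1 211. ]
0.085 [329.9 209.1]
0.112 [330.9 206.6]
8 w [-0.0, -0.0001, -0.0002] d [-0.0002, 0.0009, 0.0102] |d| 0.0102 deg 0.01
(315, 179, 34, 44) 764.0
(486, 36, 154, 189) 20399.0
(401, 9, 38, 24) 436.5
(577, 0, 50, 20) 416.0
(71, 0, 100, 225) 7993.5
(0, 0, 72, 225) 12272.5
```

drive_tool(steps=[0,0,0,-0.0002,0.0009,0.0102,1,0,0,0,-0.0002,0.0009,0.0102,1,0,0,0,-0.0002,0.0009,0.0102,1,0,0,0,-0.0002,0.0009,0.0102,1,0,0,0,-0.0002,0.0009,0.0102,0.7,0,0,0,-0.0002,0.0009,0.0102,0.6,0,0,0,-0.0002,0.0009,0.0102,0.5,0,0,0,-0.0002,0.0009,0.0102,0.5,0,0,0,0,0,0,0.4])

```text
time_s: 21.43
tcp_pos: [0.6069, -0.102, 0.1643]
ee_rot: [[0.725, -0.688, -0.0], [-0.688, -0.725, -0.001], [0.0, 0.001, -1.0]]
wrist_force: [0.0, 0.2, 0.2]
gripper_width: 0.703
gripper_force: 0.0
```

drive_tool(steps=[0,0,0,0,0,0,0.2,0,0,0,0,0,0,0.1,0,0,0,0,0,0,0.1,0,0,0,0,0,0,0.1,0,0,0,0,0,0,0.1])

```text
time_s: 21.85
tcp_pos: [0.6089, -0.1019, 0.1677]
ee_rot: [[0.726, -0.688, 0.006], [-0.688, -0.726, -0.001], [0.005, -0.003, -1.0]]
wrist_force: [0.7, 0.8, 0.1]
gripper_width: 0.327
gripper_force: 1.6
```

```bash
python3 - <<'E'
from h import *
s=r.sense();Rc,pc=cur();print(s["time_s"],pc,tob(pc),s["wrist_force"],s["gripper_width"],s["gripper_force"])
b=tob(pc);y0,z0=b[1]+.042,pc[2]-.086;R=np.hypot(y0,z0);th=np.arctan2(z0,-y0);print(R,np.degrees(th))
# tool x=-BY(right), z down: rows of arc
N=18;A=np.linspace(th,np.radians(-1.0),N+1);P=np.stack([R*np.cos(A),-R*np.sin(A)],1);print(np.diff(P,axis=0).round(4).tolist())
E
```

```text
21.85 [ 0.60890802 -0.10191167  0.16774597] [ 0.05707083 -0.07189647] [0.71963059 0.81842994 0.08571746] 0.3273301545726311 1.6110007837414742
0.08704138890931479 69.9113146839968
[[0.0055, 0.0022], [0.0054, 0.0026], [0.0052, 0.003], [0.005, 0.0033], [0.0047, 0.0037], [0.0045, 0.004], [0.0042, 0.0043], [0.0039, 0.0046], [0.0036, 0.0048], [0.0032, 0.005], [0.0029, 0.0053], [0.0025, 0.0054], [0.0021, 0.0056], [0.0017, 0.0057], [0.0013, 0.0058], [0.0009, 0.0059], [0.0005, 0.006], [0.0001, 0.006]]
```

drive_tool(steps=[0,0,0,0,0,0,0.1,0,0,0,0,0,0,0.1,0,0,0,0,0,0,0.1,0,0,0,0,0,0,0.1])

```text
time_s: 22.18
tcp_pos: [0.6127, -0.0983, 0.1677]
ee_rot: [[0.727, -0.687, 0.015], [-0.687, -0.727, 0.004], [0.008, -0.013, -1.0]]
wrist_force: [7.2, 10.3, -2.8]
gripper_width: 0.184
gripper_force: 30.0
```

drive_tool(steps=[0,0,0,0,-0.0025,0,0.1,0,0,0,0.0055,-0.0025,0.0022,0.1,0,0,0,0.0054,0,0.0026,0.1,0,0,0,0.0052,0,0.003,0.1,0,0,0,0.005,0,0.0033,0.1,0,0,0,0.0047,0,0.0037,0.1,0,0,0,0.0045,0,0.004,0.1,0,0,0,0.0042,0,0.0043,0.1,0,0,0,0.0039,0,0.0046,0.1,0,0,0,0.0036,0,0.0048,0.1])

```text
time_s: 23.02
tcp_pos: [0.6405, -0.1239, 0.1321]
ee_rot: [[0.725, -0.688, -0.002], [-0.688, -0.725, 0.005], [-0.005, -0.002, -1.0]]
wrist_force: [-2.9, 15.1, -1.6]
gripper_width: 0.185
gripper_force: 30.0
```

```bash
python3 - <<'E'
from h import *
s=r.sense();Rc,pc=cur();b=tob(pc);print(s["time_s"],b,pc[2],s["wrist_force"],s["gripper_width"],(Rc-tool(46.3,0)).round(3).tolist())
y0,z0=b[1]+.042,pc[2]-.086;print(np.hypot(y0,z0),np.degrees(np.arctan2(z0,-y0)))
E
```

```text
23.0167 [ 0.06302517 -0.10996248] 0.1320966644303064 [-2.91957324 15.070058   -1.64567116] 0.18497499766894332 [[0.002, 0.002, -0.002], [0.002, -0.002, 0.005], [-0.005, -0.002, 0.0]]
0.08212065289203423 34.14772352944734
```

drive_tool(steps=[0,0,0,0.0017,-0.001,0.005,0.1,0,0,0,0.0014,-0.001,0.0053,0.1,0,0,0,0.0018,0,0.0054,0.1,0,0,0,0.0018,0,0.0056,0.1,0,0,0,0.0017,0,0.0057,0.1,0,0,0,0.0013,0,0.0058,0.1,0,0,0,0.0009,0,0.0059,0.1])

```text
time_s: 23.6
tcp_pos: [0.6503, -0.1323, 0.098]
ee_rot: [[0.726, -0.687, 0.0], [-0.687, -0.726, -0.0], [0.0, -0.0, -1.0]]
wrist_force: [-8.3, 9.1, 18.0]
gripper_width: 0.187
gripper_force: 30.0
```

```bash
python3 - <<'E'
from h import *
s=r.sense();Rc,pc=cur();b=tob(pc);f=s["wrist_force"];print(s["time_s"],b,pc[2],f,f@BX,f@BY,s["gripper_width"])
y0,z0=b[1]+.042,pc[2]-.086;print(np.hypot(y0,z0),np.degrees(np.arctan2(z0,-y0)))
E
```

```text
23.6 [ 0.06366156 -0.12284874] 0.09799638202206201 [-8.32371883  9.10327281 18.0299357 ] 0.8306562227992655 12.307066315115295 0.18735803959795228
0.08173391267162204 8.439998960605408
```

drive_tool(steps=[0,0,0,-0.001,0,0.005,0.1,0,0,0,-0.001,0,0.005,0.1,0,0,0,0,0,0.004,0.1,0,0,0,0,0,0.002,0.1,0,0,0,0,0,0,0.1])

```text
time_s: 24.02
tcp_pos: [0.6523, -0.1341, 0.0906]
ee_rot: [[0.728, -0.685, 0.01], [-0.685, -0.728, -0.006], [0.012, -0.003, -1.0]]
wrist_force: [-12.6, 2.0, 35.6]
gripper_width: 0.184
gripper_force: 30.0
```

```bash
python3 - <<'E'
from h import *
im=r.capture("scene");cv2.imwrite("pics/s9.png",im)
s=r.sense();Rc,pc=cur();b=tob(pc);f=s["wrist_force"];print(s["time_s"],b,pc[2],f,f@BX,f@BY,s["gripper_width"])
y0,z0=b[1]+.042,pc[2]-.086;print(np.hypot(y0,z0),np.degrees(np.arctan2(z0,-y0)))
E
```

```text
24.0667 [ 0.06379303 -0.12554931] 0.0906087175292216 [-11.19294452   2.66508289  36.12851255] -5.806241126143521 9.933390042934363 0.18208319436502213
0.08367632290364069 3.1573298701244195
```

The lever is nearly down. I'll release, then press from above with shut fingers to make sure it reaches the stop.

drive_tool(steps=[0,0,0,0,0,-0.004,0.1,0,0,0,0,0,0,0.4,0,0,0,0,0,0,0.5,0,0,0,0,0,-0.02,0.5,0,0,0,0,0,-0.03,0.5,0,0,0,0,0,0,0.2,0,0,0,0,0,0,0,0,0,0,0,0,0,0,0,0,0,0,0,0,0,0,0,0,0,0,0,0])

```text
time_s: 24.9
tcp_pos: [0.6495, -0.1318, 0.1325]
ee_rot: [[0.726, -0.688, 0.001], [-0.688, -0.726, -0.001], [0.002, -0.0, -1.0]]
wrist_force: [-0.5, 0.7, 0.7]
gripper_width: 0.199
gripper_force: 0.0
```

```bash
python3 - <<'E'
from h import *
im=r.capture("wrist");cv2.imwrite("pics/w10.png",im)
s=r.sense();Rc,pc=cur();b=tob(pc);f=s["wrist_force"];print(s["time_s"],b,pc,f,s["gripper_width"])
rows(Rc,pc,tool(46.3,0),bp(.0615,-.127,.118),4)
E
```

```text
24.95 [ 0.0635786  -0.12200748] [ 0.64963274 -0.13182758  0.13273856] [ 0.64929092  0.55047653 -1.87210415] 0.1509836244912269
4 w [-0.0001, -0.0005, 0.001] d [0.0012, 0.0005, 0.0037] |d| 0.0039 deg 0.07
```

drive_tool(steps=[0,0,0,0.0012,0,0.0037,0,0,0,0,0.0012,0,0.0037,0,0,0,0,0.0012,0,0.0037,0,0,0,0,0.0012,0,0.0037,0,0,0,0,0,0,0.002,0,0,0,0,0,0,0.002,0,0,0,0,0,0,0.001,0,0,0,0,0,0,0,0])

```text
time_s: 25.62
tcp_pos: [0.6538, -0.135, 0.1144]
ee_rot: [[0.726, -0.688, 0.004], [-0.688, -0.726, -0.001], [0.004, -0.002, -1.0]]
wrist_force: [0.1, -0.2, 0.0]
gripper_width: 0.005
gripper_force: 0.0
```

drive_tool(steps=[0,0,0,0,0,0.002,0,0,0,0,0,0,0.002,0,0,0,0,0,0,0,0])

```text
time_s: 25.87
tcp_pos: [0.6542, -0.135, 0.1138]
ee_rot: [[0.727, -0.687, 0.006], [-0.687, -0.727, -0.002], [0.006, -0.003, -1.0]]
wrist_force: [-4.7, 1.2, 11.7]
gripper_width: 0.003
gripper_force: 5.7
```

drive_tool(steps=[0,0,0,0,0,0.002,0,0,0,0,0,0,0.002,0,0,0,0,0,0,0.001,0,0,0,0,0,0,0,0])

```text
time_s: 26.2
tcp_pos: [0.6543, -0.1351, 0.113]
ee_rot: [[0.728, -0.686, 0.008], [-0.686, -0.728, -0.003], [0.008, -0.003, -1.0]]
wrist_force: [-10.7, 4.6, 26.5]
gripper_width: 0.002
gripper_force: 13.3
```

drive_tool(steps=[0,0,0,0,0,-0.005,0,0,0,0,0,0,-0.02,0,0,0,0,0,0,-0.03,0,0,0,0,0,0,-0.04,0,0,0,0,0,0,-0.04,0,0,0,0,-0.025,0.02,0,0,0,0,0,-0.03,0.02,0,0,0,0,0,-0.03,0.02,0,0,0,0,0,-0.03,0.02,0,0,0,0,0,0,0,0,0])

```text
time_s: 27.03
tcp_pos: [0.5076, -0.1133, 0.2393]
ee_rot: [[0.726, -0.688, -0.0], [-0.688, -0.726, 0.001], [-0.001, -0.0, -1.0]]
wrist_force: [-0.1, 0.1, -0.1]
gripper_width: 0.005
gripper_force: 0.0
```

```bash
python3 - <<'E'
from h import *
im=r.capture("wrist");cv2.imwrite("pics/w11.png",im)
t=r.capture("top")[160:330,210:380];sc=r.capture("scene")[185:285,210:350]
o=np.zeros((570,800,3),np.uint8);o[:285,:400]=cv2.resize(sc,(400,285),interpolation=2);o[:285,400:685]=cv2.resize(t,(285,285),interpolation=2)
o[285:,:]=cv2.resize(im[:228],(800,285))
cv2.imwrite("pics/end.png",o);print(r.sense()["time_s"],r.sense()["tcp_pos"])
E
```

```text
27.1833 [ 0.51524284 -0.11382308  0.24069571]
```

View pics/end.png

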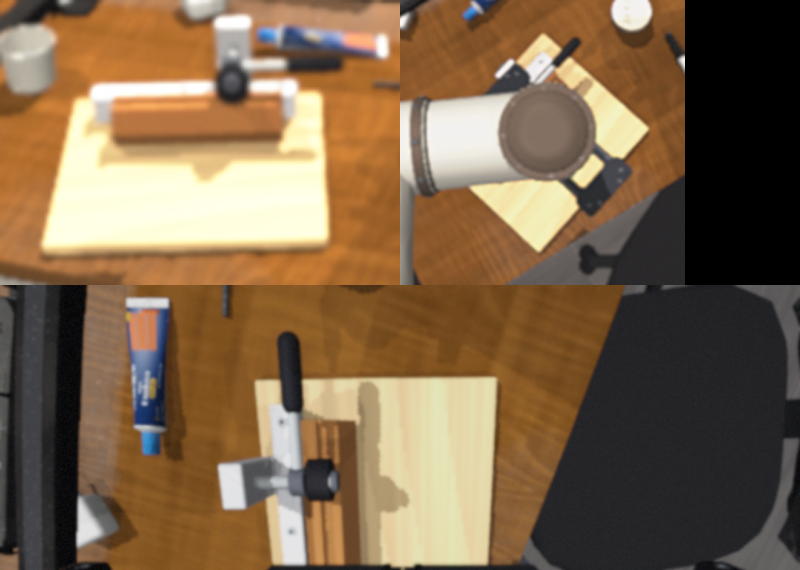

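The picture shows the lever level to the right, the cam bearing on the leg, the leg flush with its groove up, and the arm clear. Handing in.

```bash
python3 -c "
from station import r
print(r.finish_job())"
```

```text
the job is handed in; nothing more can be done
None
```

The leg was rolled over twice, so the groove is now on top. It sits flush against the fence, clamped by the cam with the lever fully down, and the job is handed in at about 27 s of the 61 s allowed.

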